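# Hold the dust box hatch half open with its wing key

### The job

Check access to the filter of the grey dust box: pick up the wing key that stands on the bench, fit it fully down onto the square spindle on the box's roof, turn it clockwise (seen from above) to swing the sprung hatch open to 45 degrees, and keep holding it there. Work the hatch only through the key, never touching the hatch or its spindle with the gripper or arm, and leave the sanding block and the thread spool where they are. The program finishes while the gripper still holds the key with the hatch at 45 degrees; do not let go.

Things in the scene. Friction and masses are not known exactly. Their poses are not given: they have to be found in the camera images.
- wing_key: Loose cast-aluminium wing key, 102 x 34 x 46 mm tall, about 0.16 kg, standing bore-down on the bench. Origin: centre of its underside; z up; x along the wings. Centre hub 34 x 34 x 46 mm with flat sides, free to grip across y (34 mm wide); wings 20 mm thick reach to x = +-51 mm, from 12 to 46 mm above the underside.
- key_bore (a point): Mouth of the key's bore, centre of its underside, same axes as the key. Square bore 20 x 20 mm, 26 mm deep, its sides parallel to the key's x and y, edges slightly chamfered. It fits the spindle in any of four quarter-turn positions.
- dust_box: Fixed grey sheet-metal dust box, 170 (x) x 210 (y) x 130 mm tall, with louvred sides, a black hose stub 30 mm high on the roof and a pleated filter inside. Origin: centre of its underside; -x is the front with the hatch, roughly towards the robot. The spindle stands at x = -62, y = +80 mm in this frame (front left corner).
- hatch_angle (a joint): Opening angle of the hatch, rad: 0 shut, 0.785 is 45 degrees, stop at 1.4. It grows as spindle and leaf turn clockwise seen from above. A spring always pulls it shut: about 0.05 N m shut, 0.16 N m at 45 degrees.
- spindle_tip (a point): Top centre of the square steel spindle, 156 mm above the bench. z up; x and y parallel to the sides of the square (hatch shut: the dust box's x and y); turns with the hatch. 18 mm square, topmost 6 mm tapered to 13 mm. With 1 mm clearance a side, the key turns about 7 degrees before it takes the spindle along: the hatch lags the key by up to that.
- collar (a point): Top centre of the steel collar on the roof round the spindle, 40 mm across, 134 mm above the bench, 22 mm below the spindle's top. The underside of the fully fitted key rests on it.
- hatch: Aluminium hatch in the front of the dust box, 4 mm thick, 166 mm wide, 96 mm tall, lower edge 22 mm above the bench, one piece with the spindle. Origin: on the vertical hinge axis (the spindle's axis) at bench level; the leaf runs from it along its -y to 174 mm; its -x is the outer face.
- sanding_block: Loose brown cork sanding block 56 x 90 x 28 mm, lying flat, a bystander; origin at the centre of its underside.
- thread_spool: Loose red thread spool, 42 mm across, 51 mm tall, standing, a bystander; origin at the centre of its underside.
Mind the look-alikes: they are no part of the job. Leave any black or turquoise look-alike of the wing_key alone.

How it is judged:
By the outcome, as a careful person would: the job done as asked, in the order asked, and still so for the second after the job is handed in, while the arm keeps its last pose, push and grip.
It also fails if it takes over 48 s, if anything falls off the work surface, if the arm or the gripper's body presses on something with over 40 N, if the wrist force passes 120 N, or if a joint passes its speed limit or range.

### The arm

A 7-joint arm with a two-finger parallel gripper is mounted at the origin on the work surface; the furniture and walls round the work are solid. World frame = base frame: x ahead of the robot, y to its left, z up, the work surface at z = 0. Lengths are in mm, angles in rad, forces in N, time in s.
With the tool pointing down it reaches from about 400 to 875 mm from the base axis. Payload 19.3 kg.
Tool frame: the origin (TCP) lies at the centre of the arm's flange, where the gripper is bolted on; the fingertips stand 173 mm ahead of it and the grasp point (between the pads) lies 155 mm ahead of it (bot.tips_ahead is the distance from the TCP to the fingertips, in mm); z points along the fingers, y is the line along which they close (so a half turn about z gives the same grasp; the last joint's range is limited). The gripper opens to 85 mm and grips with 20 to 120 N. Pads are 22 mm wide; open, the fingers measure 114 mm over their backs; the gripper's body (76 mm by 85 mm) begins 54 mm behind the grasp point. The pads swing forward as they close: fully open they stand 13 mm farther back than shut.
Start: joints at [1.21, 0.521, -0.036, 1.599, 0.021, 1.021, -0.113], TCP at [179.172, -598.763, 404.691] pointing down, gripper open.
Joint ranges: [-2.91, 2.91], [-0.3, 2.13], [-1.5, 1.42], [0.17, 2.43], [-1.26, 4.41], [0.16, 1.93], [-2.52, 2.52]. Speed limits (rad/s): [1.89, 1.89, 2.39, 2.39, 3.01, 3.01, 3.01].

### API

Orientations are given as [roll, pitch, yaw] about the fixed x, y, z axes, in that order (R = Rz(yaw) Ry(pitch) Rx(roll)).
In Python, from plant import bot, solve_ik, cams, close_job gives the robot as it stands. Calls block until the motion is done:
- bot.move_pose(position, orientation): joint-space move of the TCP to a pose.
- bot.move_linear(position, rot=None, feed=150): straight line of the TCP; rot=None keeps the orientation; feed is the mean speed in mm/s.
- bot.move_joints(angles): joint-space move.
- bot.command_gripper(opening, effort=None): finger opening in mm; effort is the grip in N (None keeps the last); returns when the fingers have stopped.
- bot.pause(seconds).
- solve_ik(position, orientation): joint angles nearest the present ones, or None.
- bot.state(): the state.
- cams.capture(name): name is "side" or "top" or "wrist"; returns a dict with "pixels" (420x560x3 uint8, red, green, blue), "mtx" (3x3 intrinsics, pixels), "view" (4x4, takes a point from world to camera coordinates). Camera axes: x right, y down, z forward; pixel columns grow to the right and rows downward; lengths in mm; the calibration is good to about 2 mm. A picture is of the moment at which its call begins. There is no depth.
A pose or a line that the arm cannot do raises bot.MotionError and nothing moves.
- close_job(): hands the job in; it is judged then, once.
The state is a dict: "t": time; "qpos": joint angles; "qd": joint speeds; "effort": joint torques, N m; "ee_pos": TCP position; "eef_rot": TCP orientation; "contact_force": force on the tool from outside, world axes, zero at the start; "ft_torque": the same for the moment, N m; "opening": finger opening in mm; "grasp_force": force on a finger pad.
Only numpy, scipy, OpenCV 4.12 (cv2) and the standard library are available. Lean on these libraries where they do the work, as an engineer would, in place of code of your own. Each camera call takes 0.05 s, during which the arm holds its last target. There are 200 camera calls.

## Working session

There is one attempt and no reset: what is moved stays moved. The work goes in short steps, each a Python script; the robot and the scene stay as the last script left them, time stands still between calls to the robot, and variables do not carry over. Pictures are saved under pics/ and viewed, at most 10 in all, crops included, and the job is handed in when it is done.

```bash
mkdir -p pics; ls; python3 - <<'E'
from plant import bot,cams
import cv2
for n in("side","top"):
    c=cams.capture(n); cv2.imwrite(f"pics/{n}0.png",c["pixels"][:,:,::-1]); print(n,c["mtx"].tolist(),c["view"].round(3).tolist())
c=cams.capture("wrist"); cv2.imwrite("pics/wrist0.png",c["pixels"][:,:,::-1]); print(c["mtx"].tolist(),c["view"].round(3).tolist())
print(bot.state())
E
```

```text
pics
side [[454.90919645595983, 0.0, 274.8664383381348], [0.0, 454.90919645595983, 208.73200590119652], [0.0, 0.0, 1.0]] [[-0.705, -0.709, 0.005, 259.825], [-0.605, 0.599, -0.524, 397.033], [0.369, -0.373, -0.851, 1042.63], [0.0, 0.0, 0.0, 1.0]]
top [[508.8719545539441, 0.0, 278.2099303207913], [0.0, 508.8719545539441, 200.13979276007223], [0.0, 0.0, 1.0]] [[0.096, -0.995, -0.007, -102.625], [-0.969, -0.092, -0.23, 498.555], [0.229, 0.028, -0.973, 1294.886], [0.0, 0.0, 0.0, 1.0]]
[[308.17950533203464, 0.0, 274.0900036851857], [0.0, 308.17950533203464, 213.55103682506794], [0.0, 0.0, 1.0]] [[0.286, -0.958, -0.001, -624.782], [-0.925, -0.276, 0.26, -33.599], [-0.25, -0.074, -0.965, 379.098], [0.0, 0.0, 0.0, 1.0]]
{'t': 0.15, 'qpos': array([ 1.20982834,  0.52187093, -0.03632484,  1.59982676,  0.02120735,
        1.02107982, -0.11281076]), 'qd': array([ 0.00069735, -0.00150531, -0.00034739, -0.00142081,  0.00018235,
       -0.00045293,  0.00103881]), 'effort': array([ 1.01263169e-03, -9.27388501e+01,  1.97985537e+00, -3.70057833e+01,
        1.78124016e-02,  6.25806293e-03, -1.85775170e-04]), 'ee_pos': array([ 179.1366712 , -598.69037673,  404.27977307]), 'eef_rot': array([-3.14079508e+00,  5.88054722e-05,  2.90745623e-01]), 'contact_force': array([ 0.39376647, -0.49119053,  0.28398173]), 'ft_torque': array([ 0.03483814, -0.00309716, -0.05127883]), 'grasp_force': 0.0, 'opening': 85.11675236128318}
```

View pics/top0.png

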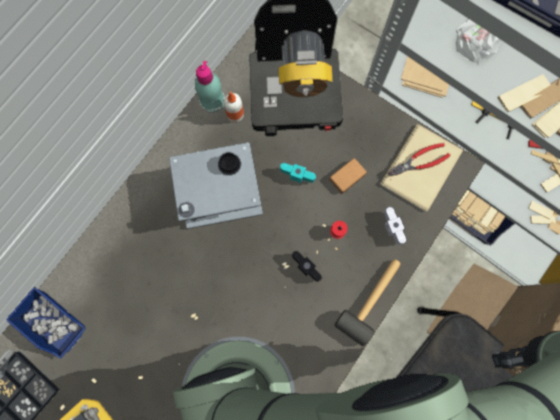

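View pics/side0.png

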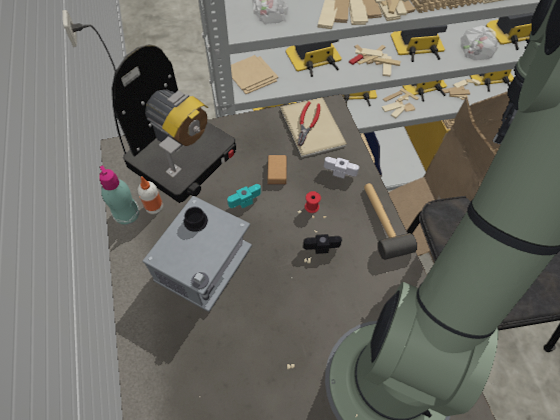

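Candidates for the wing key: silver/aluminium at top (396,225), side (341,167); black at top (306,265), side (322,243); turquoise at top (298,172), side (244,195). By the description I choose the silver one. The dust box is at top (216,185), with its spindle at about (186,209) top and (200,280) side.

```bash
cat > h.py <<'E'
import numpy as np, cv2
from plant import bot,cams,solve_ik
def ray(c,p):
    V=c["view"];R=V[:3,:3];o=-R.T@V[:3,3]
    d=R.T@np.linalg.inv(c["mtx"])@[p[0],p[1],1.]
    return o,d/np.linalg.norm(d)
def plane(c,p,z):
    o,d=ray(c,p); return o+d*(z-o[2])/d[2]
def tri(*cp):
    A=np.zeros((3,3));b=np.zeros(3)
    for c,p in cp:
        o,d=ray(c,p);M=np.eye(3)-np.outer(d,d);A+=M;b+=M@o
    X=np.linalg.solve(A,b)
    return X,[np.linalg.norm((np.eye(3)-np.outer(d,d))@(X-o)) for o,d in(ray(c,p) for c,p in cp)]
def proj(c,X):
    q=c["mtx"]@(c["view"][:3,:3]@X+c["view"][:3,3]); return q[:2]/q[2]
def blob(c,lo,hi,win):
    x0,y0,x1,y1=win; m=cv2.inRange(cv2.cvtColor(c["pixels"],cv2.COLOR_RGB2HSV),np.array(lo),np.array(hi))
    w=np.zeros_like(m);w[y0:y1,x0:x1]=m[y0:y1,x0:x1]
    k=max(cv2.findContours(w,cv2.RETR_EXTERNAL,cv2.CHAIN_APPROX_NONE)[0],key=cv2.contourArea)
    M=cv2.moments(k); return k,(M["m10"]/M["m00"],M["m01"]/M["m00"])
def save(c,n,win=None,s=1):
    p=c["pixels"][:,:,::-1]
    if win: p=p[win[1]:win[3],win[0]:win[2]]
    cv2.imwrite("pics/"+n,cv2.resize(p,None,fx=s,fy=s,interpolation=cv2.INTER_CUBIC))
E
python3 - <<'E'
from h import *
t=cams.capture("top");s=cams.capture("side");w=cams.capture("wrist")
kt,ct=blob(t,(0,0,150),(180,60,255),(375,200,415,250)); ks,cs=blob(s,(0,0,150),(180,60,255),(315,145,370,190))
print(ct,cs,cv2.contourArea(kt),cv2.contourArea(ks),tri((t,ct),(s,cs)))
print("rect",cv2.minAreaRect(kt))
for a,b in(((186,208),(200,278)),((230,155),(196,212))): print(tri((t,a),(s,b)))
for p in((172,160),(251,145),(262,208),(180,219)):print(plane(t,p,130))
for p in((339,229),(349,176),(298,172),(306,265)):print(plane(t,p,20))
st=bot.state();R=w["view"][:3,:3];o=-R.T@w["view"][:3,3]
from scipy.spatial.transform import Rotation as Ro
T=Ro.from_euler("xyz",st["eef_rot"]).as_matrix()
print("cam in tool",T.T@(o-st["ee_pos"]),"axes",(T.T@R.T).round(3).tolist())
a=cv2.resize(t["pixels"][195:255,365:425],(400,400),interpolation=cv2.INTER_CUBIC);b=cv2.resize(t["pixels"][135:235,160:270],(400,400),interpolation=cv2.INTER_CUBIC)
cv2.imwrite("pics/crop1.png",np.hstack([a,b])[:,:,::-1])
E
```

```text
(395.6691579471848, 224.57598405580467) (341.52841391009326, 162.94995759117896) 334.5 196.5 (array([ 470.81731217, -371.71340175,   43.31546472]), [np.float64(1.7927119020530362), np.float64(1.7927119020529767)])
rect ((395.8000793457031, 224.6000213623047), (38.460365295410156, 13.416406631469727), 63.43495178222656)
(array([442.70116849, 167.46161352, 141.98545234]), [np.float64(2.3117820501597675), np.float64(2.3117820501597004)])
(array([579.41120084,  69.60402898, 158.6459162 ]), [np.float64(8.048812129294467), np.float64(8.048812129294461)])
[568.72312973 224.32562069 130.        ]
[627.98102118  26.95293484 130.        ]
[465.14124282 -18.44937721 130.        ]
[417.91434525 182.2972357  130.        ]
[ 450.77560853 -224.54554949   20.        ]
[ 601.58486748 -241.87731475   20.        ]
[ 599.83598534 -100.61632014   20.        ]
[ 345.82366695 -144.05877701   20.        ]
cam in tool [65.95184875  0.23157409 29.97393109] axes [[-0.001, -0.966, -0.26], [1.0, -0.001, -0.0], [-0.0, -0.26, 0.966]]
```

View pics/crop1.png

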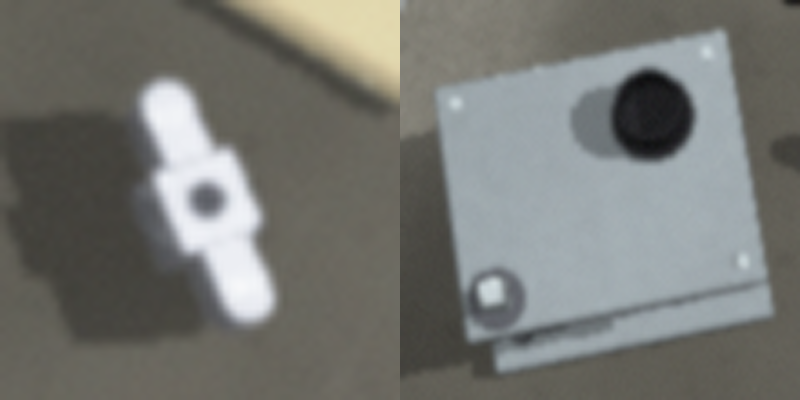

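The crop confirms the silver key: square hub with a bore and two wings. Its triangulated top is 43 mm high. The box's spindle and collar are at the front-left corner, at crop (490,292). Next I hover over the key for a closer look.

```bash
python3 - <<'E'
from h import *
t=cams.capture("top")
k,_=blob(t,(0,0,150),(180,60,255),(375,200,415,250))
P=np.array([plane(t,p[0],46)[:2] for p in k]);
v=cv2.PCACompute(P.astype(np.float32),None)[1][0];yaw=np.arctan2(v[1],v[0]);print("yaw",yaw,P.mean(0))
yaw=(yaw+np.pi/2)%np.pi-np.pi/2
for y in(yaw,yaw+np.pi,yaw-np.pi):
  q=solve_ik([471,-372,330],[np.pi,0,y]); print(y,None if q is None else np.round(q,2))
# box candidates, spindle (443,167)
for i in range(8):
  y=-np.pi+i*np.pi/4; q=solve_ik([443,167,310],[np.pi,0,y]); print(round(y,2),None if q is None else np.round(q,2))
bot.move_pose([471,-372,330],[np.pi,0,yaw])
w=cams.capture("wrist");save(w,"w1.png");print(bot.state()["t"],bot.state()["qpos"].round(2), proj(w,np.array([471,-372,46])))
E
```

```text
yaw 0.4470602 [ 471.7175197  -370.62611027]
0.44706023 [ 0.66  0.57 -0.13  1.73  0.09  0.84 -0.63]
3.588653 [ 1.33  0.92 -1.28  1.7   0.93  1.26  1.85]
-2.6945324 [ 1.33  0.92 -1.28  1.7   0.93  1.26  1.85]
-3.14 [ 0.4   0.77 -1.28  2.04  0.88  1.04  0.26]
-2.36 [ 0.4   0.77 -1.27  2.04  0.88  1.04  1.04]
-1.57 [ 0.4   0.77 -1.27  2.04  0.88  1.04  1.83]
-0.79 [-1.07  0.57  0.8   2.1  -0.63  0.72 -2.21]
0.0 [-0.    0.49 -0.62  2.05  0.42  0.73 -2.46]
0.79 [ 0.11  0.53 -0.79  2.05  0.53  0.78 -1.78]
1.57 [ 0.33  0.68 -1.13  2.04  0.78  0.94 -1.22]
2.36 [ 0.36  0.71 -1.18  2.04  0.81  0.98 -0.47]
1.8083 [ 0.66  0.57 -0.12  1.73  0.09  0.85 -0.63] [272.55861255 208.79908831]
```

View pics/w1.png

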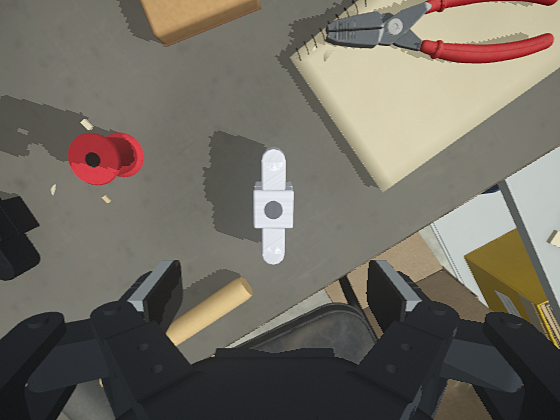

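The wrist view shows the silver key centred at about (273,208), wings running along the image rows as planned. The spool (100,158) and sanding block (200,15) are well clear of the fingers. I take one lower view for height by triangulation, then grasp.

```bash
python3 - <<'E'
from h import *
yaw=0.447
def look():
    w=cams.capture("wrist"); g=cv2.cvtColor(w["pixels"],cv2.COLOR_RGB2GRAY)
    uv=proj(w,np.array([471,-372,46])); x,y=uv.astype(int); r=110
    win=(x-r,y-r,x+r,y+r)
    k,c=blob(w,(0,0,150),(180,45,255),win)
    m=np.zeros_like(g);cv2.drawContours(m,[k],-1,255,-1)
    hole=((g<150)&(m>0)).astype(np.uint8)
    n,l,s,ce=cv2.connectedComponentsWithStats(hole); i=1+np.argmax(s[1:,4])
    P=np.array([plane(w,p[0],46)[:2] for p in k],np.float32)
    print("rect",cv2.minAreaRect(P),"hole",s[i],ce[i]); v=cv2.PCACompute(P,None)[1][0]
    return w,ce[i],np.arctan2(v[1],v[0]),P
a=look()
bot.move_linear([471-40*np.cos(yaw),-372-40*np.sin(yaw),275])
b=look()
X,e=tri((a[0],a[1]),(b[0],b[1]));print(X,e,"yaw",a[2],b[2]); print("hole@46",plane(a[0],a[1],46),plane(b[0],b[1],46))
save(b[0],"w2.png")
E
```

```text
rect ((471.2381591796875, -372.818115234375), (101.68519592285156, 33.23100280761719), 24.47835922241211) hole [264 201  18  18 254] [272.87401575 209.66535433]
rect ((470.94256591796875, -372.598876953125), (100.7247543334961, 33.657005310058594), 24.900501251220703) hole [262 162  24  24 449] [273.33184855 173.4766147 ]
[ 470.87249379 -372.3466569    48.07202057] [np.float64(0.0388603299726305), np.float64(0.03886032997265168)] yaw 0.44932336 0.43800712
hole@46 [ 470.4058349  -372.60464064   46.        ] [ 470.60374546 -372.42823316   46.        ]
```

```bash
python3 - <<'E'
from h import *
R=[np.pi,0,0.432]
bot.move_pose([470.8,-372.5,260],R)
bot.move_linear([470.8,-372.5,186],feed=80)
bot.command_gripper(20,80)
s=bot.state();print(s["t"],s["opening"],s["grasp_force"],s["contact_force"].round(1))
bot.move_linear([470.8,-372.5,400],feed=200)
s=bot.state();print(s["t"],s["opening"],s["grasp_force"],s["contact_force"].round(1))
yb=0.27+np.pi/2; d=np.array([np.cos(yb),np.sin(yb)]); S=np.array([443,167])
for i,o in enumerate((60,120)):
    p=S-o*d; bot.move_pose([*p,410],[np.pi,0,yb]) if i==0 else bot.move_linear([*p,410])
    w=cams.capture("wrist"); save(w,f"s{i}.png"); np.save(f"s{i}.npy",w,allow_pickle=True)
    print(proj(w,np.array([443,167,156])))
s=bot.state();print(s["t"],s["qpos"].round(2),s["opening"],s["ee_pos"],s["eef_rot"])
a,b=[cv2.imread(f"pics/s{i}.png")[:, 80:480] for i in(0,1)]
cv2.imwrite("pics/s.png",np.hstack([a,b]))
E
```

```text
4.4083 32.79570141186476 79.88035979506094 [-1.2  0.9  6.7]
5.625 33.186036745167165 79.41745974967489 [-0.8  0.3 -2.6]
[273.44912958 136.81785324]
[273.62208906  44.28238336]
8.0333 [ 0.3   0.34 -0.66  1.94  0.25  0.94 -0.21] 33.418911687007444 [474.92381803  51.75029198 410.03281356] [ 3.14146063e+00 -3.75753739e-04  1.84082076e+00]
```

View pics/s.png

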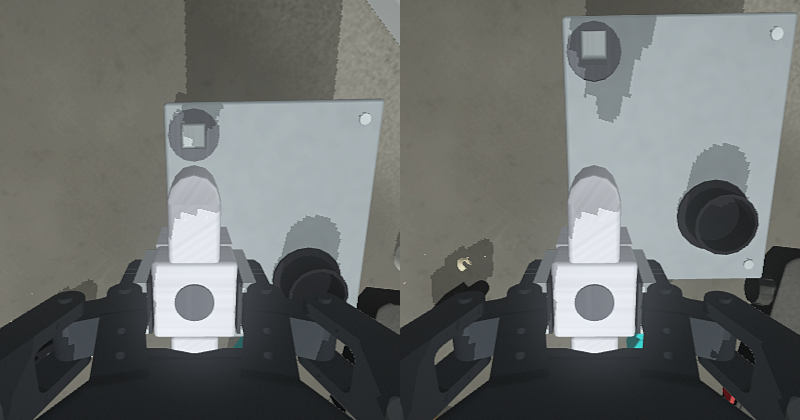

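Both views show the key held upright (hole at (274,302)). The spindle is at (273,136) in the first and (274,44) in the second, inside its dark collar. I zoom in for precision.

```bash
python3 - <<'E'
from h import *
a=[]
for i,y in((0,136),(1,48)):
    im=cv2.imread(f"pics/s{i}.png")[y-36:y+36,238:310]; a.append(cv2.resize(im,(396,396),interpolation=cv2.INTER_NEAREST))
    w=np.load(f"s{i}.npy",allow_pickle=True).item(); g=cv2.cvtColor(w["pixels"],cv2.COLOR_RGB2GRAY)
    print(g[y-18:y+16:1,258:290:2])
    # roof left edge and back/front edge lines
    e=cv2.Canny(cv2.GaussianBlur(g,(3,3),0),25,70)
    for l in cv2.HoughLinesP(e,1,np.pi/720,50,minLineLength=70,maxLineGap=8)[:,0]:
        if l[[0,2]].min()<235 or l[[1,3]].max()>280: continue
        p,q=plane(w,l[:2].astype(float),130),plane(w,l[2:].astype(float),130); d=q-p
        print(i,l,p.round(0)[:2],q.round(0)[:2],round(np.arctan2(d[1],d[0])%(np.pi/2),4))
cv2.imwrite("pics/sp.png",np.hstack(a))
E
```

```text
[[121 117 107  89  91  91  92  92  91  89  90  90  91  91  94  94]
 [122 117 108  90  91  92  92  92  90  90  91  89  89  90  94  91]
 [121 117 106  87  91  91  90  93  91  92  90  90  90  91  93  94]
 [122 117 119 115  90  90  90  92  91  92  92  89  91  91  93  92]
 [121 117 120 114  89  89  89  90  89  89  87  83  84  84  91  93]
 [121 112  93  94  93  92  93  93  96  95  97 100 101 104  90  93]
 [121 109 116 117 117 117 117 119 118 121 123 125 125 124  88  93]
 [120 109 130 139 138 139 139 142 141 144 146 147 148 128  88  94]
 [121 110 127 164 162 161 165 162 165 168 168 167 168 127  86  93]
 [122 110 125 164 161 158 162 160 163 164 164 163 165 126  87  90]
 [121 111 123 163 160 158 162 159 161 163 163 161 165 126  86 130]
 [121 110 138 162 160 158 161 158 162 163 164 161 164 126  86 127]
 [122 110 135 161 160 158 161 158 162 162 164 161 165 127  83 126]
 [123 109 134 159 160 158 162 158 162 163 162 161 164 127 103 124]
 [122 109 154 158 160 158 162 158 161 163 162 162 164 127 103 123]
 [122 110 152 157 160 158 162 158 161 162 162 161 164 127 102 123]
 [122 110 151 156 159 158 16
[... 3522 characters left out ...]
5 113 112 110 108 108 107 108 105 104 107 106 107 100  91]
 [111  87  96  95  97  94  92  91  91  92  89  90  89  90  90  92]
 [111  86  83  83  82  83  83  83  82  86  83  85  85  84  85  92]
 [112  87  85  85  85  85  86  86  85  85  86  85  87  86  86  92]
 [114  87  85  85  84  85  85  86  86  85  84  86  85  84  86  92]
 [ 87  87  85  85  85  85  85  85  85  85  85  85  85  84  86  93]]
1 [354  14 476  14] [492. 207.] [576. 230.] 0.2685
1 [441 277 476  15] [634.  32.] [576. 230.] 0.2878
1 [457 246 559 258] [636.  63.] [727.  77.] 0.1459
1 [500   0 559  86] [588. 243.] [657. 203.] 1.0425
1 [480 211 504 124] [642.  97.] [629. 167.] 0.1759
1 [442 273 465 102] [634.  36.] [593. 174.] 0.2873
```

View pics/sp.png

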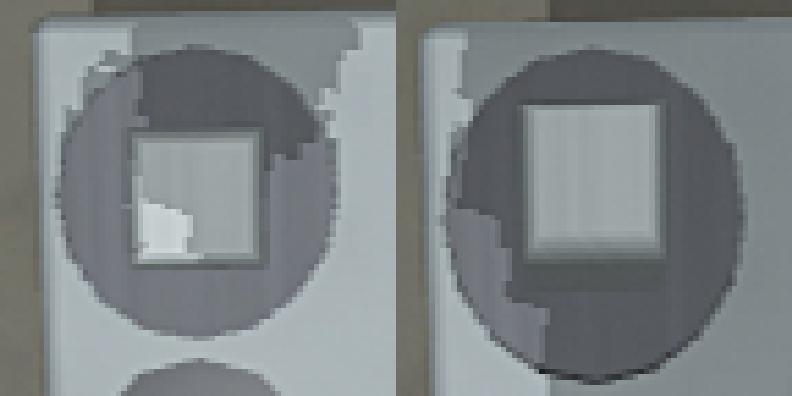

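```bash
python3 - <<'E'
from h import *
w=[np.load(f"s{i}.npy",allow_pickle=True).item() for i in(0,1)]
T=tri((w[0],(273.2,135.5)),(w[1],(273.6,42.4)));C=tri((w[0],(273.2,134.5)),(w[1],(273.7,50.6)))
print("tip",T,"collar",C)
print("tip@156",plane(w[0],(273.2,135.5),156),plane(w[1],(273.6,42.4),156),"collar@134",plane(w[0],(273.2,134.5),134),plane(w[1],(273.7,50.6),134))
# key hole in hand
v=w[1];g=cv2.cvtColor(v["pixels"],cv2.COLOR_RGB2GRAY)[270:335,240:310];n,l,s,c=cv2.connectedComponentsWithStats(((g<130)).astype(np.uint8))
for st,ce in zip(s[1:],c[1:]):
    if 500<st[4]<2500:
        p=plane(v,ce+[240,270],270);d=p[:2]-[474.924,51.750];y=1.8408
        print(st,ce+[240,270],"in tool x,left:",d@[np.cos(y),np.sin(y)],d@[-np.sin(y),np.cos(y)])
E
```

```text
tip (array([442.66859232, 167.85661554, 156.80091678]), [np.float64(0.07918133157734536), np.float64(0.07918133157743668)]) collar (array([442.56166182, 168.21904383, 133.71784753]), [np.float64(0.13180595763179398), np.float64(0.13180595763159675)])
tip@156 [442.59349466 167.82306162 156.        ] [442.69153193 168.06855066 156.        ] collar@134 [442.43405048 168.18882873 134.        ] [442.70619633 168.19138074 134.        ]
[ 15  14  39  37 804] [271.5659204  302.20895522] in tool x,left: -1.4657658571333259 0.9645445347291128
```

The spindle tip is at (442.6, 168.0, 156.8) and the collar at z 133.7. Both match the given heights, so I fit the key with force checks on the way down.

```bash
python3 - <<'E'
from h import *
yb=0.273+np.pi/2; R=[np.pi,0,yb]; d=np.array([np.cos(yb),np.sin(yb)])
p=np.array([442.6,168.0])+0.7*d
bot.move_linear([*p,372],rot=R,feed=100); bot.pause(.2)
F0=bot.state()["contact_force"]; print(F0.round(1))
for z in list(range(348,319,-4)):
    bot.move_linear([*p,z],feed=40); s=bot.state(); F=s["contact_force"]-F0
    print(z,round(s["t"],2),s["ee_pos"].round(1),F.round(1),s["ft_torque"].round(2),round(s["opening"],1))
    if F[2]>20 or np.hypot(*F[:2])>25: print("stop");break
save(cams.capture("wrist"),"f0.png"); c=cams.capture("side"); save(c,"f1.png",(140,180,260,320),3)
E
```

```text
[-0.6  0.5 -2.1]
348 10.41 [442.4 168.8 348.1] [ 1.1 -0.2  0.5] [ 0.04 -0.03 -0.01] 33.1
344 10.66 [442.4 168.6 343.9] [ 0.3 -0.6  0.6] [-0.01  0.05  0.03] 33.0
340 10.91 [442.4 168.7 339.8] [ 0.9 -0.4  0.6] [ 0.02 -0.01  0.06] 32.9
336 11.16 [442.4 168.6 335.8] [ 1.6 -1.6 -0.3] [ 0.01 -0.01  0.06] 32.9
332 11.41 [442.4 168.7 331.8] [ 1.6 -0.4  0.3] [-0.02 -0.03 -0.01] 32.8
328 11.66 [442.3 168.7 327.8] [ 0.7 -0.1  0.9] [ 0.03  0.02 -0.06] 33.0
324 11.91 [442.4 168.7 323.8] [-0.4 -1.  -0.5] [0.05 0.   0.05] 33.2
320 12.16 [442.6 168.9 320.4] [-1.9 -0.9 12.3] [-0.24  0.51  0.03] 33.1
```

The key seated on the collar (12 N at z 320). Now I turn it clockwise.

```bash
python3 - <<'E'
from h import *
y0=0.273+np.pi/2; S=np.array([442.6,168.1])
for i in range(1,10):
    y=y0-0.1*i; p=S+0.7*np.array([np.cos(y),np.sin(y)])
    bot.move_linear([*p,320.2],rot=[np.pi,0,y],feed=40); s=bot.state()
    print(i,round(s["t"],2),s["ee_pos"].round(1),s["eef_rot"].round(3),s["contact_force"].round(1),s["ft_torque"].round(2),round(s["opening"],1))
    if np.linalg.norm(s["contact_force"])>50: print("stop");break
print(s["qpos"].round(2))
c=cams.capture("top");t=cams.capture("side")
np.save("g.npy",[c,t],allow_pickle=True)
a=cv2.resize(c["pixels"][140:270,150:280],(400,400),interpolation=cv2.INTER_CUBIC);b=cv2.resize(t["pixels"][180:310,130:260],(400,400),interpolation=cv2.INTER_CUBIC)
cv2.imwrite("pics/g.png",np.hstack([a,b])[:,:,::-1])
def show(c):
  for th in (.6,.7,.785,.87):
    f=0.273-th; # leaf frame yaw; -y dir
    q=np.r_[S+174*np.array([np.sin(f),-np.cos(f)]),118]; print(th,proj(c,q).round(1))
show(c);show(t)
E
```

```text
1 12.51 [442.5 168.7 320.4] [3.141e+00 1.000e-03 1.743e+00] [-2.2 -2.5  8.3] [-0.62  0.44 -0.03] 32.7
2 12.76 [442.5 168.6 320.4] [3.141e+00 1.000e-03 1.643e+00] [-2.3 -4.2 10.6] [-0.89  0.66 -0.02] 32.8
3 13.01 [442.5 168.5 320.3] [3.141e+00 1.000e-03 1.543e+00] [-2.9 -4.9 11.1] [-0.96  0.81 -0.03] 33.0
4 13.26 [442.6 168.5 320.4] [3.141e+00 1.000e-03 1.443e+00] [-4.3 -4.7 11.4] [-1.    0.94 -0.02] 33.5
5 13.51 [442.6 168.5 320.3] [3.141e+00 1.000e-03 1.343e+00] [-3.8 -4.2 12.2] [-0.97  1.02  0.03] 32.7
6 13.76 [442.6 168.5 320.4] [3.141e+00 1.000e-03 1.243e+00] [-4.3 -4.8 12.7] [-0.92  1.06 -0.03] 32.8
7 14.01 [442.7 168.5 320.4] [3.141e+00 1.000e-03 1.143e+00] [-5.1 -5.  12.5] [-0.88  1.17  0.  ] 33.0
8 14.26 [442.7 168.4 320.3] [3.141e+00 1.000e-03 1.043e+00] [-6.2 -4.1 12.5] [-0.91  1.2   0.02] 33.0
9 14.51 [442.7 168.4 320.3] [3.141e+00 1.000e-03 9.430e-01] [-5.7 -4.6 12.1] [-0.9   1.34  0.06] 33.0
[-0.18  0.43 -0.4   2.05  0.25  0.71 -1.37]
0.6 [250.3 238.8]
0.7 [247. 245.]
0.785 [243.7 250. ]
0.87 [240.  254.7]
0.6 [268.7 252. ]
0.7 [271.5 258.1]
0.785 [273.5 263.6]
0.87 [274.9 269.2]
```

View pics/g.png

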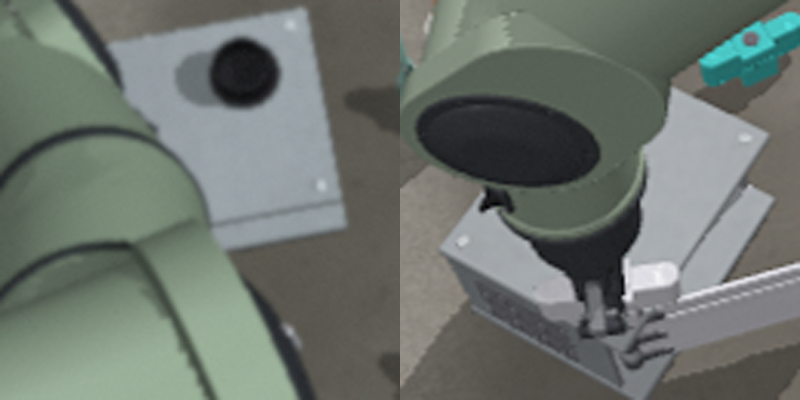

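The side crop shows the hatch leaf swung out to the right of the spindle, with its top edge starting near side pixel (222,277). The arm hides it in the top view. I measure the leaf's top edge in the side view.

```bash
python3 - <<'E'
from h import *
c,t=np.load("g.npy",allow_pickle=True); S=np.array([442.6,168.1])
cv2.imwrite("pics/h.png",cv2.resize(t["pixels"][230:310,200:300],(800,600)[:2] and (750,600),interpolation=cv2.INTER_NEAREST)[:,:,::-1])
g=cv2.GaussianBlur(cv2.cvtColor(t["pixels"],cv2.COLOR_RGB2GRAY),(3,3),0)
for l in cv2.HoughLinesP(cv2.Canny(g,30,80),1,np.pi/720,20,minLineLength=25,maxLineGap=4)[:,0]:
    if l[[0,2]].min()<200 or l[[0,2]].max()>300 or l[[1,3]].min()<235 or l[[1,3]].max()>310: continue
    p,q=[plane(t,l[k:k+2].astype(float),118)[:2] for k in(0,2)]; d=q-p; f=np.arctan2(d[0],-d[1])
    print(l,p.round(),q.round(),"hatch",round(0.273-f,3))
E
```

```text
[228 280 250 246] [402. 120.] [430.  24.] hatch -0.013
[220 276 271 261] [422. 126.] [366.  16.] hatch 0.741
[236 289 273 278] [372. 121.] [332.  43.] hatch 0.745
[234 270 250 244] [410.  93.] [434.  20.] hatch -0.036
[218 303 266 289] [376. 172.] [324.  73.] hatch 0.754
[224 293 266 281] [384. 147.] [338.  59.] hatch 0.757
```

View pics/h.png

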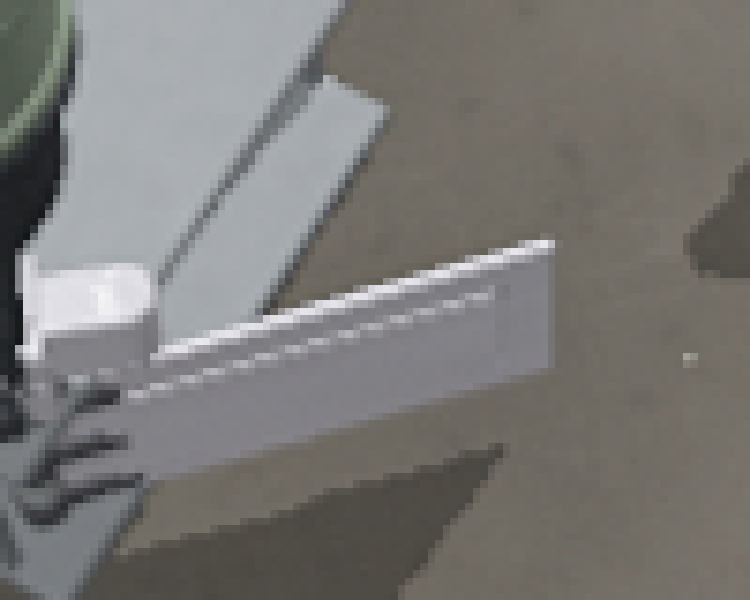

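The leaf's far upper corner is at side pixel (273.7,262), giving a hatch angle of about 0.76 rad. The known-zero box edges read about −0.02, so the true value is slightly higher. I add 0.02 rad and hand in.

```bash
python3 - <<'E'
from h import *
from plant import close_job
y=0.273+np.pi/2-0.922; S=np.array([442.6,168.1]); p=S+0.7*np.array([np.cos(y),np.sin(y)])
bot.move_linear([*p,320.2],rot=[np.pi,0,y],feed=40); bot.pause(.5)
t=cams.capture("side"); g=cv2.GaussianBlur(cv2.cvtColor(t["pixels"],cv2.COLOR_RGB2GRAY),(3,3),0); A=[]
for l in cv2.HoughLinesP(cv2.Canny(g,30,80),1,np.pi/720,20,minLineLength=25,maxLineGap=4)[:,0]:
    if l[[0,2]].min()<200 or l[[0,2]].max()>300 or l[[1,3]].min()<235 or l[[1,3]].max()>310: continue
    a,b=[plane(t,l[k:k+2].astype(float),118)[:2] for k in(0,2)]; d=b-a; A.append(round(0.273-np.arctan2(d[0],-d[1]),3))
s=bot.state();print(A,s["t"],s["eef_rot"].round(3),s["opening"],s["grasp_force"],s["contact_force"].round(1))
v=[a for a in A if a>.5]
if .72<np.median(v)<.83 and s["opening"]>31: print(close_job())
E
```

```text
[np.float64(0.05), np.float64(0.794), np.float64(-0.037), np.float64(0.773)] 15.4083 [3.141e+00 1.000e-03 9.220e-01] 33.035425445504515 81.29838272201596 [-6.5 -4.  13.8]
the job is handed in; nothing more can be done
None
```

The job is handed in at 15.4 s: the silver wing key is fully down on the spindle, the hatch measures about 0.78 rad (45 degrees) in the side camera, and the gripper still holds the key.

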